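Park the studio microphone and set its swivel screw

ROBOT

A 6-joint arm with a two-finger parallel gripper is mounted at the origin on the work surface. World frame = base frame: x ahead of the robot, y to its left, z up, the work surface at z = 0. Lengths are in mm, angles in rad, forces in N, time in s.
With the tool pointing down it reaches from about 250 to 775 mm from the base axis. Payload 8.9 kg.
Tool frame: the origin (TCP) lies midway between the tips of the shut fingers; the grasp point (between the pads) lies 19 mm behind it; z points along the fingers, y is the direction in which the jaws open and shut (so a half turn about z gives the same grasp; the last joint's range is limited). The gripper opens to 85 mm and grips with 20 to 120 N. Pads are 22 mm wide; open, the fingers measure 114 mm over their backs; the gripper's body (76 mm by 85 mm) begins 54 mm behind the grasp point. The pads swing forward as they close: fully open they stand 13 mm farther back than shut.
Start: joints at [-1.262, 0.291, -0.153, 1.127, 0, 1.431], TCP at [227.318, -473.234, 231.305] pointing down, gripper open.
Joint ranges: [-2.52, 2.52], [-0.91, 1.74], [-1.3, 1.37], [-1.96, 2.02], [-1.52, 1.47], [-3.14, 3.14]. Speed limits (rad/s): [2.22, 2.22, 2.79, 3.14, 3.14, 3.14].

INTERFACE

Orientations are given as a rotation vector (axis times angle).
In Python, from cell import arm gives the robot as it stands.
- The arm moves only by the tool jog_arm, never from a script. Its argument "commands" is one flat list of numbers, 4 for each row, row after row: the shift along the tool's x, y, z in cm, then the turn about the tool's z in degrees. In form: [tx, ty, tz, spin, tx, ty, tz, spin, ...]. A call has exactly 5 rows; each row is the pose to reach, as a shift and turn from the pose commanded when the call began, along the tool's axes at that moment; what a row does not reach only later rows make up. A row lasts 1/8 s, in which the tool goes at most 62.5 mm and 10.7 degrees, less where a joint would pass 70% of its speed; a pose out of reach is approached as far as the arm can. A call with a gripper value outside its range is refused whole. "fingers" is the closure, from 0 (fully open) to 1 (shut), set as the call begins (left out, the last holds). The fingers move at their own pace and stop on an object; "grip_force" is the grip in N (left out, the last holds). Time passes only in rows, so rows that repeat a pose let the fingers close, or fill a call up. It gives the time, the measured TCP pose, the force and the opening at its end, in the units of the state.
- arm.state(): the state, without advancing time (a new reading comes with each control period).
- arm.read_camera(name): name is "scene" or "side" or "wrist"; returns a dict with "color" (384x512x3 uint8, red, green, blue), "fx", "fy", "cx", "cy" (pixels), "k1" (the pictures are not rectified: a ray, as slopes to the right and down, at radius r is drawn at 1 + k1 r^2 times it, then the intrinsics apply), "cam_to_world" (4x4, takes a point from camera to world coordinates). Camera axes: x right, y down, z forward; pixel columns grow to the right and rows downward; lengths in mm; the calibration is good to about 2 mm. A picture is of the moment at which its call begins. There is no depth.
- arm.close_job(): hands the job in, once; it reports no verdict.
The state is a dict: "t": time; "joints": joint angles; "dq": joint speeds; "effort": joint torques, N m; "position": TCP position; "orientation": TCP orientation; "wrist_force": force on the tool from outside, world axes, zero at the start; "torque": the same for the moment, N m; "finger_gap": finger opening in mm.
Only numpy, scipy, OpenCV 4.12 (cv2) and the standard library are available. Lean on these libraries where they do the work, as an engineer would, in place of code of your own. Each camera call takes 0.05 s, during which the arm holds its last target.

TASK

Swing the microphone boom round until the microphone is over the green disc. Then turn the orange thumbscrew on top of the pivot clockwise until it seats, back it off a quarter turn so the boom can still swivel, and finish there with the thumbscrew still gripped in the fingers, the microphone still over the green disc. Leave the mug, the bottle and the pile of CDs as they stand.

Things in the scene. Friction and masses are not known exactly. Their poses are not given: they have to be found in the camera images.
- pivot (a point): Point on the vertical swivel axis of the microphone stand, 150 mm above the desk, at the height of the boom tube's centre line. The stand is fixed to the desk: a round dark foot of 140 mm diameter and 24 mm height with a 30 mm diameter column. Its x axis is the direction in which the white-tipped end of the orange wing points when the screw is seated; at boom joint 0 the boom points along its -y.
- mic (a point): Lowest point of the microphone, 35 mm above the desk, on the microphone's upright centre line, 200 mm from the swivel axis. The grey and steel microphone (47 mm diameter at most) hangs from a black 30 mm diameter clamp (top 162 mm above the desk) on the end of the boom. The boom is a level aluminium tube of 18 mm diameter, centre line 150 mm above the desk, bare from 21 to 185 mm from the swivel axis, and can be gripped across from above anywhere there.
- boom (a joint): Swivel angle of the boom in rad, range -0.9 to 0.9, positive counter-clockwise seen from above. It starts between the two discs. It has a light friction of 0.2 N m at any screw setting and stays where it is left.
- thumbscrew (a joint): How far the thumbscrew is backed off, in rad: 0 = seated (hard stop), growing counter-clockwise seen from above up to a stop at 3.3. Clockwise tightens. Friction 0.05 N m; stays where it is left. It does not turn with the boom and does not rise noticeably.
- wing: The orange wing (flat T-bar) of the thumbscrew: 46 mm long, 12 mm thick, 26 mm high, its centre on the swivel axis 199 mm above the desk (top at 212 mm); origin at its centre, x along its length towards the end with a white mark on top, y across its thickness, z up. Below it a 12 mm diameter brass stem 15 mm long, then a 26 mm diameter steel collar with its top 171 mm above the desk, and the boom's black hub (42 mm diameter, top 164 mm above the desk).
- green_disc: Green disc fixed flat on the desk, 80 mm diameter, 3 mm thick, origin at the centre of its underside: the place for the microphone. Its centre lies 190 to 210 mm from the swivel axis, to one side or the other of the boom's start.
- yellow_disc: Yellow disc fixed on the desk, same size: another place, not wanted now.
- mug: Loose blue mug, 80 mm diameter, 90 mm high, with a handle; origin at the centre of its underside. Leave alone.
- cleaner: Loose amber bottle with a white cap, 50 mm diameter, 110 mm high; origin at the centre of its underside. Leave alone.
- cd_stack: Loose pile of four CD cases, 129 x 142 mm, 40 mm high; origin at the centre of its underside. Leave alone.
There are look-alikes about, which are no part of the job. Of the things that look like the green_disc, take the one that is farthest to the robot's left at the start.

How it is judged (in metres and radians):
On the way, in this order (a step that is already met when the one before it is completed fails the run):
1. the microphone is over the green disc (horizontal distance between mic and green_disc below 0.037 m and velocity of joint boom between -0.1 and 0.1 rad/s), for 0.2 s.
2. the thumbscrew is seated (value of joint thumbscrew below 0.09 rad and horizontal distance between mic and green_disc below 0.037 m), for 0.1 s.
At the end, for the whole second after the job is handed in: Microphone centre line within 37 mm of the green disc's centre; thumbscrew still, 1.27 to 1.87 rad (a quarter turn, 17 degrees either way) back from its seat, fingers bearing on its wing with over 3 N; mug, bottle and CDs upright, within 30 mm of their start (horizontal distance between mic and green_disc below 0.037 m and value of joint thumbscrew between 1.27 and 1.87 rad and velocity of joint thumbscrew between -0.1 and 0.1 rad/s and contact force between the fingers and wing above 3 N and distance of each of mug, cleaner, cd_stack from where it was at the start of the episode below 0.03 m and angle between each of mug, cleaner's own z axis and vertical below 0.35 rad and angle between cd_stack's own z axis and vertical below 0.2 rad); the arm keeps its last pose, push and grip.
It fails at once if the mug was pushed away or tipped (distance of mug from where it was at the start of the episode above 0.03 m or angle between mug's own z axis and vertical above 0.35 rad).
It fails at once if the bottle was pushed away or tipped (distance of cleaner from where it was at the start of the episode above 0.03 m or angle between cleaner's own z axis and vertical above 0.35 rad).
It fails at once if the CD pile was pushed away or tipped (distance of cd_stack from where it was at the start of the episode above 0.03 m or angle between cd_stack's own z axis and vertical above 0.2 rad).
It also fails if it takes over 72 s, if anything falls off the work surface, if the arm or the gripper's body presses on something with over 40 N, if the wrist force passes 120 N, or if a joint passes its speed limit or range.

## Working session

There is one attempt and no reset: what is moved stays moved. The work goes in short steps, Python scripts to look and compute and a tool call to move; the robot and the scene stay as the last step left them, time stands still between calls to the robot, and variables do not carry over. Pictures are saved under pics/ and viewed, and the job is handed in when it is done.

Besides the shell and the picture viewer there is one more tool, called after ">>>" as name(argument=value, ...) on one line, values as JSON. jog_arm: Moves the arm, as the interface text tells. Its arguments: {"type":"object","properties":{"commands":{"type":"array"},"fingers":{"type":"number"},"grip_force":{"type":"number"}},"required":["commands"]}

```bash
ls; mkdir -p pics; python3 - <<'E'
from cell import arm
import cv2,pickle
print(arm.state())
for n in ["scene","side","wrist"]:
    d=arm.read_camera(n); pickle.dump(d,open(f"pics/{n}0.pkl","wb"))
    cv2.imwrite(f"pics/{n}0.png",d["color"][:,:,::-1])
    print(n,d["fx"],d["fy"],d["cx"],d["cy"],d["k1"],d["cam_to_world"].round(3).tolist())
E
```

```text
pics
{'t': 0.0, 'joints': array([-1.26228575e+00,  2.91297545e-01, -1.54115656e-01,  1.12672105e+00,
        2.59049073e-07,  1.43147315e+00]), 'dq': array([ 0.00126607,  0.00085665, -0.00042504,  0.00053209, -0.00017859,
       -0.00049819]), 'effort': array([-2.86107359e-03, -5.37151980e+01,  3.31363356e+01,  1.63312635e-02,
       -4.76769583e-04, -2.54045420e-05]), 'position': array([ 227.18886378, -472.80511418,  230.72733133]), 'orientation': array([-3.06186349e+00, -6.97295901e-01,  1.77090293e-04]), 'wrist_force': array([-0.04807541, -0.68206106,  0.14352178]), 'torque': array([-0.00601252,  0.01299101, -0.0433146 ]), 'finger_gap': 85.76807363951671}
scene 382.26380670044455 382.26380670044455 258.67289052028184 192.0820678030346 -0.0829150918124239 [[0.833, 0.343, -0.435, 1020.653], [0.554, -0.527, 0.645, -651.098], [-0.008, -0.778, -0.628, 854.862], [0.0, 0.0, 0.0, 1.0]]
side 350.5790157729945 350.5790157729945 261.34962096740486 192.35236502996423 0.024150679384215754 [[-0.957, -0.159, 0.244, 296.927], [-0.291, 0.499, -0.816, 763.434], [0.008, -0.852, -0.524, 572.672], [0.0, 0.0, 0.0, 1.0]]
wrist 308.73446700683985 308.73446700683985 256.76630197274716 196.1782344565328 -0.03135362082588404 [[0.433, -0.863, -0.259, 293.447], [-0.901, -0.416, -0.122, -442.051], [-0.002, 0.286, -0.958, 373.029], [0.0, 0.0, 0.0, 1.0]]
```

View pics/scene0.png

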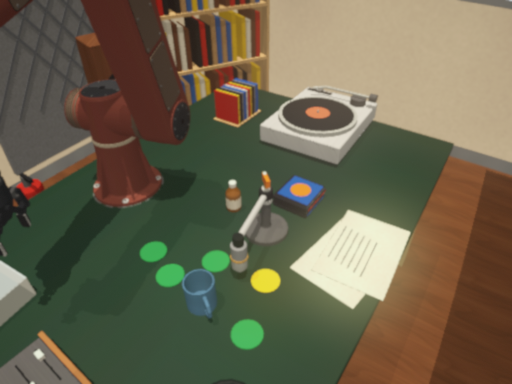

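View pics/side0.png

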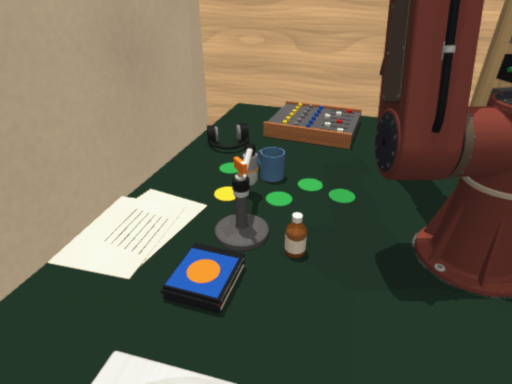

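View pics/wrist0.png

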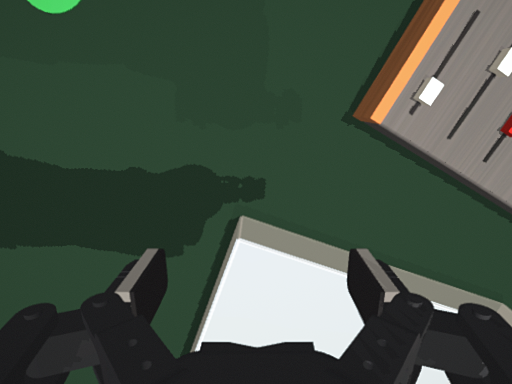

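Scene view: the base is at the upper left, the stand foot at (268,228), and the mic at (239,255). There are green discs at (153,252), (170,275), (216,261) and (247,334), and a yellow one at (265,281). Next I'll measure them.

```bash
cat > h.py <<'E'
import numpy as np,cv2,pickle
def K(d): return np.array([[d["fx"],0,d["cx"]],[0,d["fy"],d["cy"]],[0,0,1]]),np.array([d["k1"],0,0,0.])
def ray(d,uv):
    k,dist=K(d)
    # stated: drawn = (1+k1 r^2)*ideal, same as OpenCV k1
    p=cv2.undistortPoints(np.array([[uv]],float),k,dist,None,None)[0,0] if not hasattr(cv2,'undistortPointsIter') else 0
    M=d["cam_to_world"]; v=M[:3,:3]@[p[0],p[1],1.]
    return M[:3,3],v/np.linalg.norm(v)
def atz(d,uv,z):
    o,v=ray(d,uv); return o+v*(z-o[2])/v[2]
def proj(d,P):
    k,dist=K(d); T=np.linalg.inv(d["cam_to_world"])
    return cv2.projectPoints(np.array(P,float).reshape(-1,1,3),cv2.Rodrigues(T[:3,:3])[0],T[:3,3],k,dist)[0][:,0]
def tri(l):
    A=0;b=0
    for d,uv in l:
        o,v=ray(d,uv);Q=np.eye(3)-np.outer(v,v);A=A+Q;b=b+Q@o
    x=np.linalg.solve(A,b)
    return x,[np.linalg.norm((np.eye(3)-np.outer(v,v))@(x-o)) for o,v in (ray(*q) for q in l)]
def load(n): return pickle.load(open(f"pics/{n}.pkl","rb"))
def blobs(d,col,amin=15):
    h=cv2.cvtColor(d["color"],cv2.COLOR_RGB2HSV);r={"green":((50,150,110),(75,255,255)),"yellow":((22,150,150),(34,255,255)),"orange":((4,170,130),(18,255,255))}[col]
    m=cv2.inRange(h,*map(np.array,r));n,l,s,c=cv2.connectedComponentsWithStats(m)
    return m,l,[(i,s[i],c[i]) for i in range(1,n) if s[i,4]>=amin]
E
python3 - <<'E'
from h import *
for n in ["scene0","side0"]:
    d=load(n)
    for col in ["green","yellow","orange"]:
        m,l,b=blobs(d,col)
        for i,s,c in b:
            ys,xs=np.where(l==i)
            P=np.array([atz(d,(x,y),3) for x,y in zip(xs,ys)])[:,:2]
            cc,r=cv2.minEnclosingCircle(P.astype(np.float32))
            print(n,col,c.round(1),s[4],"centroid",P.mean(0).round(1),"circ",np.round(cc,1),round(r,1))
    im=d["color"][:,:,::-1]
    crop=im[150:300,140:340] if n=="scene0" else im[130:260,180:320]
    cv2.imwrite(f"pics/{n}_z.png",cv2.resize(crop,None,fx=4,fy=4,interpolation=cv2.INTER_CUBIC))
E
```

```text
Traceback (most recent call last):
  File "h.py", line 10, in atz
    o,v=ray(d,uv); return o+v*(z-o[2])/v[2]
        ~~~^^^^^^
  File "h.py", line 7, in ray
    M=d["cam_to_world"]; v=M[:3,:3]@[p[0],p[1],1.]
                                     ~^^^
TypeError: 'int' object is not subscriptable
```

```bash
sed -i "s/ if not hasattr.*else 0//" h.py
python3 - <<'E'
from h import *
for n in ["scene0","side0"]:
    d=load(n)
    for col in ["green","yellow","orange"]:
        m,l,b=blobs(d,col)
        for i,s,c in b:
            ys,xs=np.where(l==i)
            P=np.array([atz(d,(x,y),3) for x,y in zip(xs.astype(float),ys)])[:,:2]
            cc,r=cv2.minEnclosingCircle(P.astype(np.float32))
            print(n,col,c.round(1),s[4],"centroid",P.mean(0).round(1),"circ",np.round(cc,1),round(r,1))
    im=d["color"][:,:,::-1]
    crop=im[150:300,140:340] if n=="scene0" else im[130:260,180:320]
    cv2.imwrite(f"pics/{n}_z.png",cv2.resize(crop,None,fx=4,fy=4,interpolation=cv2.INTER_CUBIC))
E
```

```text
scene0 green [153.  251.4] 421 centroid [ 321.5 -185.8] circ [ 320.9 -184.6] 40.8
scene0 green [214.6 261. ] 378 centroid [ 499.9 -112.3] circ [ 500.2 -110.9] 37.7
scene0 green [169.7 275. ] 489 centroid [ 426.4 -223.4] circ [ 426.6 -222.1] 40.0
scene0 green [241.6 340.5] 203 centroid [ 712.3 -274.5] circ [ 713.  -254.8] 36.6
scene0 yellow [194.3   5. ] 36 centroid [-1678.3  2275.2] circ [-1685.8  2278.7] 217.1
scene0 yellow [205.2   4.1] 29 centroid [-1608.6  2355.7] circ [-1615.6  2359.9] 175.6
scene0 yellow [241.6  33.7] 147 centroid [-751.2 1763.4] circ [-814.9 1791.6] 616.4
scene0 yellow [234.2  40.1] 133 centroid [-691.3 1590.5] circ [-702.1 1601.8] 426.7
scene0 yellow [256.8  71.7] 53 centroid [-205.8 1160.2] circ [-211.3 1148.4] 150.2
scene0 yellow [197.2  87.1] 68 centroid [-359.3  803.7] circ [-375.4  811.4] 173.6
scene0 yellow [206.8  84.8] 52 centroid [-333.   854.2] circ [-351.6  859.9] 129.4
scene0 yellow [240.5  84.6] 22 centroid [-174.9  952.7] circ [-174.9  947.4] 70.7
scene0 yellow [228.2  92.2] 30 centroid [-172.1  837.6] circ [-173.6  832.4] 74.4
scene0 yellow [26
[... 642 characters left out ...]
68. ] 146 centroid [ 722.2 -243.6] circ [ 714.5 -250.8] 42.3
side0 green [310.  184.1] 259 centroid [ 427.3 -220.4] circ [ 427.5 -221.1] 41.4
side0 green [341.6 195.4] 297 centroid [ 322.6 -181.8] circ [ 323.2 -182.8] 41.3
side0 green [278.7 198.2] 315 centroid [ 502.5 -107.9] circ [ 502.4 -109. ] 41.6
side0 yellow [292.1 113.1] 74 centroid [ 634.  -883.5] circ [ 632.5 -893.1] 157.1
side0 yellow [224.4 193.6] 236 centroid [668.5 -82.9] circ [664.7 -85.5] 42.2
side0 orange [239.2 165. ] 138 centroid [ 691.2 -278. ] circ [ 692.7 -284.1] 68.0
side0 orange [295.5 230.8] 71 centroid [420.2  33.7] circ [421.4  32.8] 18.7
side0 orange [203.  270.6] 560 centroid [589.8 240. ] circ [589.9 239.2] 35.9
```

View pics/scene0_z.png

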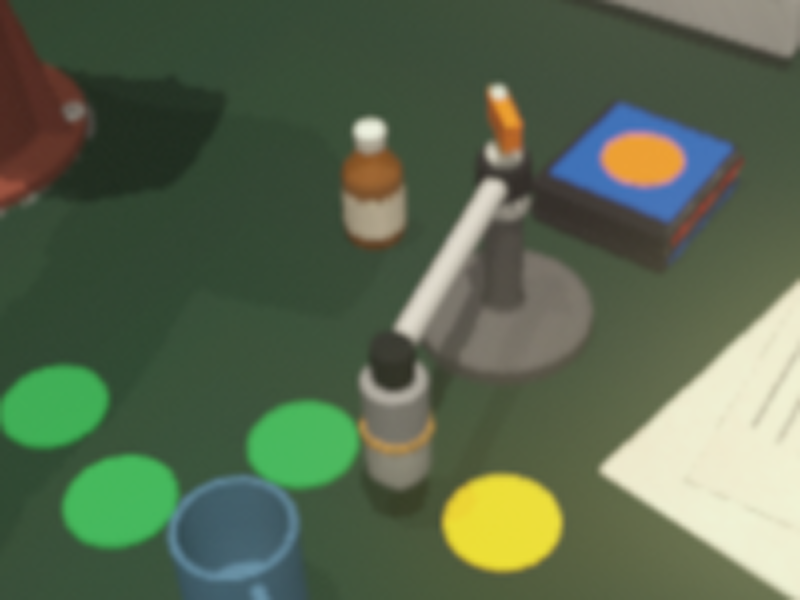

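View pics/side0_z.png

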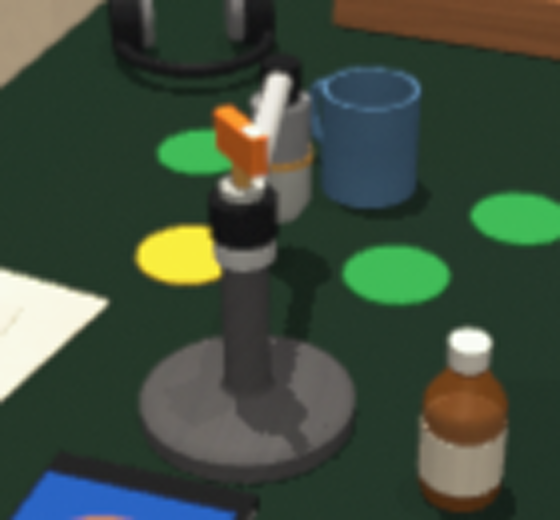

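The required disc is the greatest-y one, at about (501,-110). Next I'll triangulate the pivot, wing and mic.

```bash
python3 - <<'E'
from h import *
a,b=load("scene0"),load("side0")
S=lambda x,y:(140+x/4-.375,150+y/4-.375); D=lambda x,y:(180+x/4-.375,130+y/4-.375)
for nm,p,q in [("wing",S(505,118),D(241,140)),("collartop",S(504,155),D(242,190)),("foot",S(508,303),D(247,395)),("clamp top",S(393,340),D(281,65))]:
    print(nm,*[np.round(z,1) for z in tri([(a,p),(b,q)])])
# foot top ellipse extents at z=24
for d,f,pts in [(a,S,[(418,300),(592,308),(510,375)]),(b,D,[(140,400),(355,400),(247,462)])]:
    print([atz(d,f(*p),24).round(0)[:2] for p in pts])
print("mic bottom",atz(a,S(397,483),35),"clamp top", atz(a,S(393,345),162),atz(b,D(281,65),162))
print("wing mid z199",atz(a,S(505,118),199),atz(b,D(241,140),199))
print("mug", atz(a,S(233,525),90), "bottlecap",atz(a,S(370,127),110),atz(b,D(470,340),110))
E
```

```text
wing [552.9  80.8 200.6] [0.6 0.6]
collartop [552.9  80.4 167.2] [1. 1.]
foot [553.4  83.8  16.8] [0.4 0.4]
clamp top [ 592.5 -110.9  161.2] [1.1 1.1]
[array([497.,  42.]), array([616., 109.]), array([601.,  14.])]
[array([613., 118.]), array([483.,  77.]), array([528., 154.])]
mic bottom [ 596.14355813 -122.41365169   35.        ] clamp top [ 594.43335294 -115.34360631  162.        ] [ 592.68845614 -108.10573325  162.        ]
wing mid z199 [551.14895321  82.44291887 199.        ] [554.47187828  78.39997216 199.        ]
mug [ 558.97312303 -241.43744788   90.        ] bottlecap [402.88923652 112.75238031 110.        ] [406.06473923 110.79599846 110.        ]
```

```bash
cat >> h.py <<'E'
from scipy.spatial.transform import Rotation as R
def delta(s,target,yaw_deg):
    M=R.from_rotvec(s["orientation"]).as_matrix()
    d=M.T@(np.array(target,float)-s["position"])/10
    y=np.degrees(np.arctan2(M[1,0],M[0,0])); dy=(yaw_deg-y+180)%360-180
    return d.round(2),"spin",round(-dy,1),"yaw",round(y,1)
E
python3 - <<'E'
from h import *
from cell import arm
print(delta(arm.state(),(575,-27,320),101.6))
E
```

```text
(array([ 50.66, -25.15,  -8.88]), 'spin', np.float64(-75.9), 'yaw', np.float64(25.7))
```

>>> jog_arm(commands=[5,-2.5,-2,-7,10,-5,-4,-14,15,-7.5,-6,-22,20,-10,-8,-30,25,-12.5,-9,-38], fingers=0)

```text
t: 0.78
position: [399.6, -251.0, 322.3]
orientation: [2.664, 1.662, 0.001]
wrist_force: [-0.3, 0.2, 0.5]
finger_gap: 85.3
```

```bash
python3 - <<'E'
from h import *
from cell import arm
s=arm.state();print(s["t"],s["position"],s["joints"].round(2),delta(s,(575,-27,320),101.6))
E
```

```text
0.775 [ 399.59947817 -250.95450227  322.30053999] [-0.72  0.15 -0.09  1.32 -0.    1.31] (array([27.83,  5.9 ,  0.23]), 'spin', np.float64(-37.7), 'yaw', np.float64(63.9))
```

>>> jog_arm(commands=[6,1.2,0,-8,12,2.4,0,-16,18,3.6,0,-24,24,5,0,-32,27.8,5.9,0,-37.7])

```text
t: 1.4
position: [575.9, -26.9, 320.8]
orientation: [-1.983, -2.436, 0.0]
wrist_force: [-0.3, -1.0, 0.6]
finger_gap: 85.6
```

```bash
python3 - <<'E'
from h import *
from cell import arm
s=arm.state();print(s["t"],s["position"],s["joints"].round(2),delta(s,(575,-27,320),101.6))
d=arm.read_camera("wrist");pickle.dump(d,open("pics/wrist1.pkl","wb"));cv2.imwrite("pics/wrist1.png",d["color"][:,:,::-1])
E
```

```text
1.4 [575.89696288 -26.86240664 320.80627964] [-0.17  0.37  0.19  1.39  0.    1.19] (array([ 0.  , -0.09,  0.08]), 'spin', np.float64(0.1), 'yaw', np.float64(101.7))
```

View pics/wrist1.png

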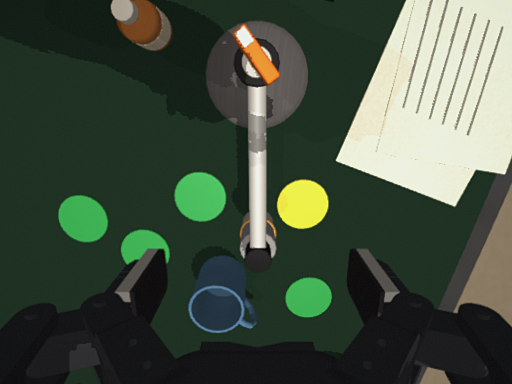

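Wrist view: the boom runs vertically at u≈258, from the hub at (256,65) to the clamp at (258,258). The wing's white end is at (242,34) and its other end at (270,80). The target disc is at (200,197) and yellow at (303,204).

```bash
python3 - <<'E'
from h import *
d=load("wrist1");a,b=load("scene0"),load("side0")
print("disc",atz(d,(200,197),3),"yellow",atz(d,(303,204),3))
p=atz(d,(257.5,100),159);q=atz(d,(258,230),159);v=q-p;print("boom",p,q,np.degrees(np.arctan2(v[1],v[0])))
print("clamp",atz(d,(258,261),162))
m,l,bl=blobs(d,"orange",60)
for i,s,c in bl: print(s,c)
im=d["color"][:,:,::-1][10:110,200:320];cv2.imwrite("pics/w1z.png",cv2.resize(im,None,fx=6,fy=6,interpolation=cv2.INTER_CUBIC))
S=lambda x,y:(140+x/4-.375,150+y/4-.375); D=lambda x,y:(180+x/4-.375,130+y/4-.375)
print("clamp tri",tri([(a,S(393,340)),(b,D(281,65)),(d,(258,258))]))
E
```

```text
disc [ 502.80913726 -109.50707281    3.        ] yellow [662.68535815 -88.03745838   3.        ]
boom [561.30338     48.04326935 159.        ] [588.72060888 -81.20846282 159.        ] -78.02378493150549
clamp [ 595.87747009 -115.58526478  162.        ]
[233  24  47  61 763] [259.68152031  59.63564875]
clamp tri (array([ 593.65452609, -111.79112477,  161.61176471]), [np.float64(1.78993317709211), np.float64(1.2240800043010618), np.float64(1.5495631748505718)])
```

View pics/w1z.png

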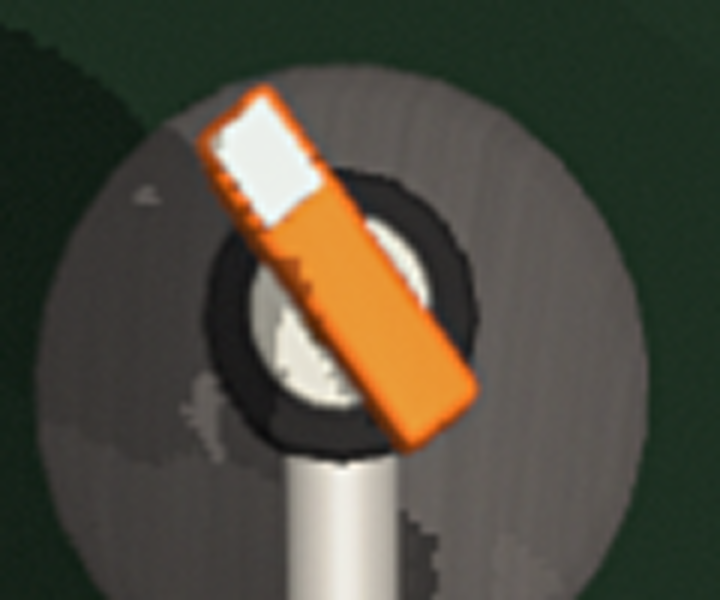

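```bash
python3 - <<'E'
from h import *
from cell import arm
d=load("wrist1")
p=atz(d,(200+233/6,10+112/6),212);q=atz(d,(200+443/6,10+418/6),212)
w=p-q;print(p,q,(p+q)/2,np.linalg.norm(w),np.degrees(np.arctan2(w[1],w[0])))
print(delta(arm.state(),(576,-26.7,132),101.9))
E
```

```text
[537.6118639   94.06362561 212.        ] [570.57475394  64.51843116 212.        ] [554.09330892  79.29102839 212.        ] 44.26590826450556 138.12959118534033
(array([-0.24, -0.23, 18.83]), 'spin', np.float64(0.1), 'yaw', np.float64(102.0))
```

>>> jog_arm(commands=[0,0,5,0,0,0,10,0,0,0,15,0,0,0,18.8,0,0,0,18.8,0], fingers=0)

```text
t: 2.08
position: [572.4, -29.0, 130.8]
orientation: [-1.988, -2.426, 0.004]
wrist_force: [0.2, -0.4, 0.9]
finger_gap: 85.5
```

>>> jog_arm(commands=[0,0,0,0,0,0,0,0,0,0,0,0,0,0,0,0,0,0,0,0], fingers=1, grip_force=30)

```text
t: 2.7
position: [575.5, -29.5, 134.3]
orientation: [1.99, 2.429, 0.001]
wrist_force: [-0.8, -0.1, 7.1]
finger_gap: 17.1
```

```bash
python3 - <<'E'
from h import *
from cell import arm
s=arm.state();print(s)
d=arm.read_camera("wrist");pickle.dump(d,open("pics/wrist2.pkl","wb"));cv2.imwrite("pics/wrist2.png",d["color"][:,:,::-1])
E
```

```text
{'t': 2.7, 'joints': array([-1.78037554e-01,  4.54397014e-01, -1.74084239e-01,  9.40433663e-01,
        3.03120131e-05,  1.19452291e+00]), 'dq': array([ 0.00097978, -0.00147598, -0.00023801,  0.00214368, -0.00123354,
       -0.00095191]), 'effort': array([-5.18630049e-02, -5.87936783e+01,  2.88485044e+01, -1.30458917e-01,
       -2.72938306e-02, -9.30567709e-03]), 'position': array([575.50615624, -29.47739527, 134.32137692]), 'orientation': array([1.98968155e+00, 2.42910227e+00, 1.47901073e-03]), 'wrist_force': array([-0.81714598, -0.06788704,  7.07133804]), 'torque': array([-0.04141335,  0.01185896, -0.0291016 ]), 'finger_gap': 17.087252343017337}
```

View pics/wrist2.png

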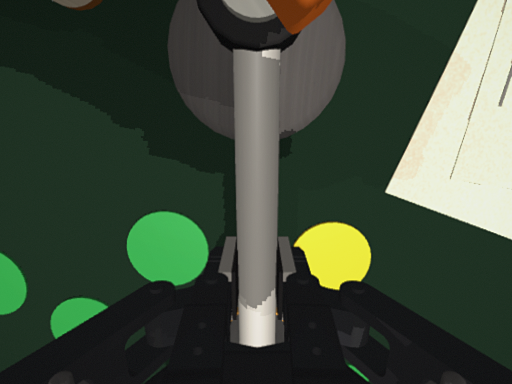

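```bash
python3 - <<'E'
from h import *
from cell import arm
s=arm.state();c=np.array([553.7,80]);P=s["position"]
for k in [3,6,9,12,15,18,21,24,26.8]:
    t=np.radians(-k);v=P[:2]-c
    n=c+np.array([[np.cos(t),-np.sin(t)],[np.sin(t),np.cos(t)]])@v
    M=R.from_rotvec(s["orientation"]).as_matrix()
    print(k,(M.T@np.array([*(n-P[:2]),0])/10).round(2),n)
E
```

```text
3 [ 0.02 -0.58 -0.  ] [569.74070869 -30.47391315]
6 [ 0.06 -1.17 -0.  ] [563.93696757 -31.16201832]
9 [ 0.14 -1.75 -0.  ] [558.10516764 -31.54543613]
12 [ 0.25 -2.32 -0.  ] [552.26129344 -31.62311564]
15 [ 0.39 -2.89 -0.01] [546.42136264 -31.39484396]
18 [ 0.55 -3.45 -0.01] [540.60138208 -30.86124675]
21 [ 0.75 -4.   -0.01] [534.81730393 -30.02378657]
24 [ 0.97 -4.54 -0.01] [529.08498192 -28.88475884]
26.8 [ 1.21 -5.03 -0.01] [523.79537347 -27.55232743]
```

>>> jog_arm(commands=[0.02,-0.58,0,3,0.06,-1.17,0,6,0.14,-1.75,0,9,0.25,-2.32,0,12,0.39,-2.89,0,15])

```text
t: 3.38
position: [546.6, -31.5, 134.3]
orientation: [2.291, 2.146, 0.002]
wrist_force: [0.7, -0.2, 4.1]
finger_gap: 16.9
```

```bash
python3 - <<'E'
from h import *
from cell import arm
s=arm.state();c=np.array([553.7,80]);P=s["position"]
print(P,s["joints"].round(2),s["torque"],delta(s,P,74.8));v=P[:2]-c;a0=np.degrees(np.arctan2(v[1],v[0]));print(a0,np.linalg.norm(v))
for k in [3,6,9,-105.2]:
    k=k if k>0 else a0+105.2
    t=np.radians(-k)
    n=c+np.array([[np.cos(t),-np.sin(t)],[np.sin(t),np.cos(t)]])@v
    M=R.from_rotvec(s["orientation"]).as_matrix()
    print(k,(M.T@np.array([*(n-P[:2]),0])/10).round(2),n)
E
```

```text
[546.6239759  -31.49200051 134.30345038] [-0.19  0.4  -0.26  0.91 -0.    1.44] [-0.02801979 -0.22437087  0.0547434 ] (array([0., 0., 0.]), 'spin', np.float64(11.5), 'yaw', np.float64(86.3))
-93.63150066545698 111.71632062618662
3 [ 0.01 -0.58 -0.  ] [540.79863288 -30.96887411]
6 [ 0.06 -1.17 -0.  ] [535.00865162 -30.14158974]
9 [ 0.13 -1.75 -0.  ] [529.26990204 -29.01241493]
11.56849933454302 [ 0.22 -2.24 -0.01] [524.40918965 -27.80809211]
```

>>> jog_arm(commands=[0.01,-0.58,0,3,0.06,-1.17,0,6,0.13,-1.75,0,9,0.22,-2.24,0,11.6,0.22,-2.24,0,11.6])

```text
t: 4.0
position: [523.8, -27.7, 134.3]
orientation: [2.496, 1.906, 0.001]
wrist_force: [-1.4, -0.5, 7.0]
finger_gap: 16.9
```

>>> jog_arm(commands=[0,0,0,0,0,0,0,0,0,0,0,0,0,0,0,0,0,0,0,0])

```text
t: 4.62
position: [524.0, -27.7, 134.3]
orientation: [2.495, 1.907, 0.001]
wrist_force: [-1.8, -0.6, 8.1]
finger_gap: 16.8
```

```bash
python3 - <<'E'
from h import *
from cell import arm
for n in ["scene","side"]:
    d=arm.read_camera(n); pickle.dump(d,open(f"pics/{n}1.pkl","wb"))
a,b=load("scene1")["color"],load("side1")["color"]
cv2.imwrite("pics/both1.png",np.hstack([cv2.resize(a[140:340,140:340],(400,400)),cv2.resize(b[100:300,160:360],(400,400))])[:,:,::-1])
E
```

```text
(no output)
```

View pics/both1.png

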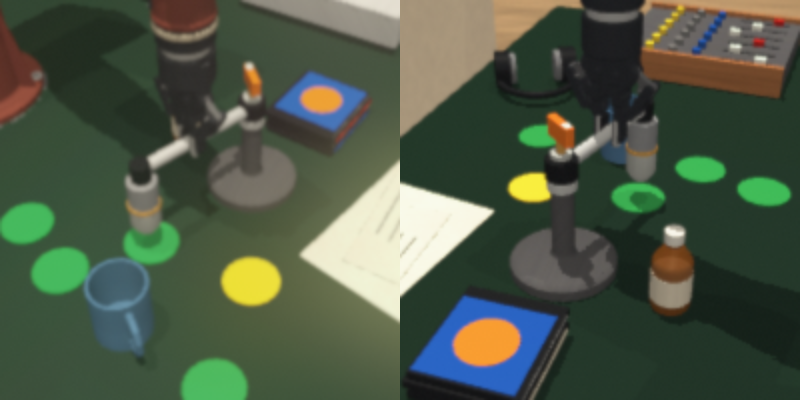

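The mic stands over the intended disc in both views: scene (145,235) and side (640,175) in the montage. Now I'll release and rise.

>>> jog_arm(commands=[0,0,0,0,0,0,0,0,0,0,0,0,0,0,-2,0,0,0,-6,0], fingers=0)

```text
t: 5.35
position: [522.2, -27.4, 192.6]
orientation: [-2.494, -1.906, 0.004]
wrist_force: [0.6, 0.6, 0.0]
finger_gap: 85.5
```

>>> jog_arm(commands=[0,0,-5,-5,0,0,-10,-15,0,0,-13,-25,0,0,-13,-35,0,0,-13,-45])

```text
t: 5.98
position: [523.6, -27.6, 323.6]
orientation: [1.568, 2.721, 0.0]
wrist_force: [0.6, -0.2, 0.5]
finger_gap: 85.5
```

```bash
python3 - <<'E'
from h import *
from cell import arm
s=arm.state();print(s["t"],s["position"],s["joints"].round(2),delta(s,(553.7,80,320),-42))
d=arm.read_camera("wrist");pickle.dump(d,open("pics/wrist3.pkl","wb"));cv2.imwrite("pics/wrist3.png",d["color"][:,:,::-1])
E
```

```text
5.975 [523.61822058 -27.63277856 323.63340886] [-0.19  0.26  0.04  1.35  0.    0.85] (array([7.81, 8.  , 0.36]), 'spin', np.float64(162.1), 'yaw', np.float64(120.1))
```

View pics/wrist3.png

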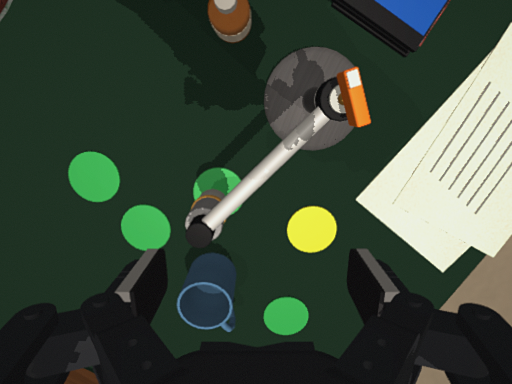

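Wrist view: the clamp is at (200,233), the green disc beneath at (217,190), and the wing runs from (350,71) to (361,124).

```bash
python3 - <<'E'
from h import *
d=load("wrist3");e=load("wrist1")
im=d["color"][:,:,::-1][55:145,300:400];cv2.imwrite("pics/w3z.png",cv2.resize(im,None,fx=6,fy=6,interpolation=cv2.INTER_CUBIC))
k=atz(d,(200,234),162);disc=np.array([502,-110]);print("clamp",k,"err",k[:2]-disc)
w=(200+338/6,10+265/6)
w=(200+(233+443)/12,10+(112+418)/12)
print(tri([(e,w),(d,(355.5,97.5))]))
E
```

```text
clamp [ 501.75658011 -110.33409026  162.        ] err [-0.24341989 -0.33409026]
(array([553.6304389 ,  80.02319381, 206.05029822]), [np.float64(0.3676308557960578), np.float64(0.3676308557960932)])
```

View pics/w3z.png

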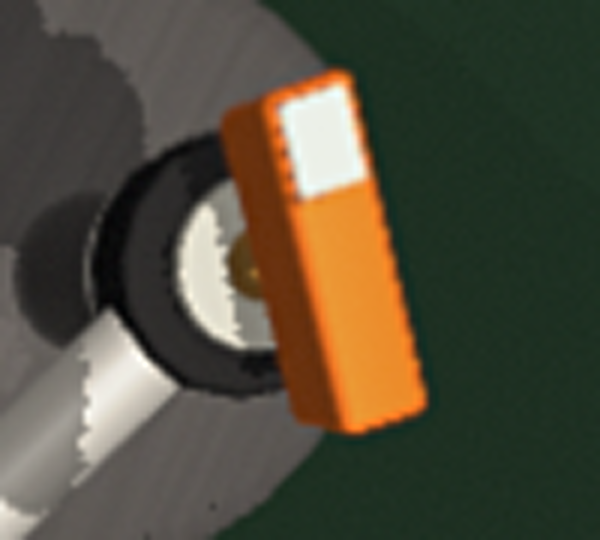

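```bash
python3 - <<'E'
from h import *
d=load("wrist3");e=load("wrist1")
A=(300+309/6,55+88/6);B=(300+385/6,55+420/6);A1=(200+233/6,10+112/6);B1=(200+443/6,10+418/6)
p,rp=tri([(e,A1),(d,A)]);q,rq=tri([(e,B1),(d,B)]);w=p-q
print(p,q,rp,rq,(p+q)/2,np.linalg.norm(w),np.degrees(np.arctan2(w[1],w[0])))
E
```

```text
[537.62757235  93.99892748 212.1059207 ] [570.57362239  64.65981374 211.65410909] [np.float64(0.04294370172836158), np.float64(0.0429437017283781)] [np.float64(0.11339945807233591), np.float64(0.11339945807233237)] [554.10059737  79.32937061 211.8800149 ] 44.118362859223446 138.3142992548527
```

>>> jog_arm(commands=[0,0,0,-10,0,0,0,-20,0,0,0,-30,0,0,0,-40,0,0,0,-50])

```text
t: 6.65
position: [523.4, -27.6, 323.1]
orientation: [-0.276, -3.129, -0.0]
wrist_force: [-0.2, 0.5, 0.2]
finger_gap: 85.4
```

>>> jog_arm(commands=[0,0,0,-10,0,0,0,-20,0,0,0,-30,0,0,0,-40,0,0,0,-50])

```text
t: 7.28
position: [523.4, -27.6, 323.1]
orientation: [1.072, -2.953, -0.0]
wrist_force: [0.2, -0.1, -0.3]
finger_gap: 85.1
```

>>> jog_arm(commands=[0,0,0,-10,0,0,0,-20,0,0,0,-30,0,0,0,-40,0,0,0,-50])

```text
t: 7.9
position: [523.4, -27.6, 323.1]
orientation: [2.22, -2.223, -0.0]
wrist_force: [-0.1, 0.0, 0.2]
finger_gap: 85.3
```

```bash
python3 - <<'E'
from h import *
from cell import arm
s=arm.state();print(s["t"],s["position"],s["joints"].round(2),delta(s,(553.9,79.6,320),-42))
E
```

```text
7.9 [523.38330979 -27.61600507 323.12622811] [-0.19  0.26  0.04  1.35 -0.   -1.76] (array([-10.73,  -3.04,   0.31]), 'spin', np.float64(-48.1), 'yaw', np.float64(-90.1))
```

>>> jog_arm(commands=[-2.1,-0.6,0,-9.7,-4.3,-1.2,0,-19.4,-6.4,-1.8,0,-29,-8.6,-2.4,0,-38.7,-10.7,-3.05,0,-48.4])

```text
t: 8.52
position: [554.5, 80.0, 323.1]
orientation: [2.936, -1.118, -0.001]
wrist_force: [0.7, -0.2, 0.4]
finger_gap: 85.2
```

>>> jog_arm(commands=[0,0,0,0,0,0,0,0,0,0,0,0,0,0,0,0,0,0,0,0])

```text
t: 9.15
position: [554.4, 78.9, 323.4]
orientation: [2.934, -1.123, 0.0]
wrist_force: [-0.2, 0.0, 0.8]
finger_gap: 85.4
```

```bash
python3 - <<'E'
from h import *
from cell import arm
s=arm.state();print(s["t"],s["position"],s["joints"].round(2),delta(s,(554,79.4,181),-41.7))
E
```

```text
9.15 [554.37977337  78.92234332 323.3807605 ] [ 0.01  0.33  0.14  1.38 -0.   -2.4 ] (array([-6.000e-02, -1.000e-02,  1.424e+01]), 'spin', np.float64(-0.2), 'yaw', np.float64(-41.9))
```

>>> jog_arm(commands=[0,0,4,0,0,0,8,0,0,0,12,0,0,0,14.1,0,0,0,14.1,0])

```text
t: 9.78
position: [553.3, 79.1, 181.0]
orientation: [2.933, -1.122, -0.004]
wrist_force: [-0.3, -0.7, 0.7]
finger_gap: 85.5
```

>>> jog_arm(commands=[0,0,0,0,0,0,0,0,0,0,0,0,0,0,0,0,0,0,0,0], fingers=1, grip_force=40)

```text
t: 10.4
position: [554.4, 79.1, 182.8]
orientation: [2.934, -1.122, 0.001]
wrist_force: [-2.7, -1.6, 4.8]
finger_gap: 11.6
```

```bash
python3 - <<'E'
from h import *
from cell import arm
s=arm.state();print(s["t"],s["position"],s["joints"].round(2),s["wrist_force"],s["torque"],delta(s,(554,79.4,181),-41.7))
d=arm.read_camera("wrist");cv2.imwrite("pics/wrist4.png",d["color"][:,:,::-1])
E
```

```text
10.4 [554.43762941  79.08871093 182.77466039] [ 0.01  0.39 -0.14  1.04 -0.   -2.4 ] [-2.65910599 -1.62587271  4.82857875] [-0.24544043  0.31624844  0.0529802 ] (array([-0.05,  0.01,  0.18]), 'spin', np.float64(-0.1), 'yaw', np.float64(-41.8))
```

View pics/wrist4.png

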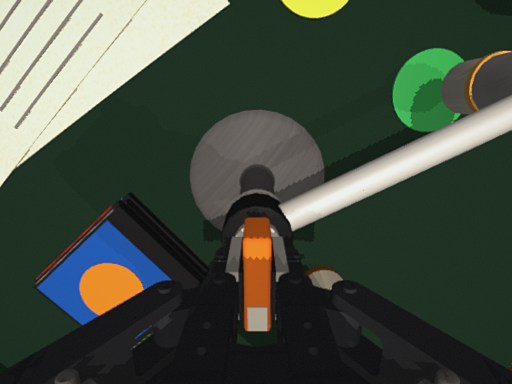

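The wing (257,275) is gripped squarely along the pads and the mic is still by the green disc. Now I'll turn clockwise.

>>> jog_arm(commands=[0,0,0,8,0,0,0,16,0,0,0,24,0,0,0,32,0,0,0,40])

```text
t: 11.08
position: [553.6, 78.6, 182.7]
orientation: [2.367, -2.062, -0.0]
wrist_force: [-6.1, -3.7, 10.0]
finger_gap: 11.3
```

```bash
cat > st.py <<'E'
from h import *
from cell import arm
s=arm.state();print(s["t"],s["position"].round(1),s["joints"].round(3),s["wrist_force"].round(1),s["torque"].round(2),s["effort"][5].round(2),s["finger_gap"],delta(s,(554.2,79.2,181),-41.7)[3:])
E
python3 st.py
```

```text
11.075 [553.6  78.6 182.7] [ 1.100e-02  3.870e-01 -1.450e-01  1.040e+00 -1.000e-03 -1.697e+00] [-6.1 -3.7 10. ] [-0.78  1.28  0.07] -1.77 11.342627772167873 ('yaw', np.float64(-82.1))
```

>>> jog_arm(commands=[0,0,0,8,0,0,0,16,0,0,0,24,0,0,0,30,0,0,0,30])

```text
t: 11.7
position: [552.8, 78.7, 182.7]
orientation: [1.756, -2.601, -0.001]
wrist_force: [-9.7, -3.6, 11.1]
finger_gap: 11.4
```

```bash
python3 st.py
```

```text
11.7 [552.8  78.7 182.7] [ 1.100e-02  3.870e-01 -1.450e-01  1.041e+00 -1.000e-03 -1.177e+00] [-9.7 -3.6 11.1] [-0.67  1.83 -0.  ] 0.65 11.371426199667209 ('yaw', np.float64(-111.9))
```

>>> jog_arm(commands=[0.05,0.12,0,5,0.05,0.12,0,10,0.05,0.12,0,15,0.05,0.12,0,20,0.05,0.12,0,20])

```text
t: 12.32
position: [552.4, 79.0, 182.7]
orientation: [1.279, -2.868, 0.0]
wrist_force: [-4.8, -2.7, 9.3]
finger_gap: 11.5
```

```bash
python3 st.py
```

```text
12.325 [552.4  79.  182.7] [ 1.100e-02  3.850e-01 -1.480e-01  1.039e+00 -1.000e-03 -8.280e-01] [-4.8 -2.7  9.3] [-0.37  1.13 -0.05] 0.52 11.541691424336097 ('yaw', np.float64(-131.9))
```

>>> jog_arm(commands=[0,0,0,4,0,0,0,8,0,0,0,12,0,0,0,16,0,0,0,16])

```text
t: 12.95
position: [552.1, 79.3, 182.7]
orientation: [0.868, -3.018, -0.001]
wrist_force: [-6.5, -0.7, 8.9]
finger_gap: 11.2
```

```bash
python3 st.py
```

```text
12.95 [552.1  79.3 182.7] [ 0.012  0.384 -0.149  1.039 -0.    -0.549] [-6.5 -0.7  8.9] [-0.06  1.35 -0.06] 0.4 11.226727973419093 ('yaw', np.float64(-147.9))
```

>>> jog_arm(commands=[0,0,0,3,0,0,0,6,0,0,0,8,0,0,0,10,0,0,0,10])

```text
t: 13.58
position: [552.0, 79.5, 182.7]
orientation: [0.603, -3.082, -0.001]
wrist_force: [-7.5, -0.0, 9.4]
finger_gap: 11.3
```

```bash
python3 st.py
```

```text
13.575 [552.   79.5 182.7] [ 0.012  0.384 -0.149  1.039  0.    -0.375] [-7.5 -0.   9.4] [ 0.04  1.41 -0.03] 0.17 11.332916670071157 ('yaw', np.float64(-157.9))
```

>>> jog_arm(commands=[0,0,0,3,0,0,0,6,0,0,0,8,0,0,0,10,0,0,0,10])

```text
t: 14.2
position: [551.9, 79.8, 182.7]
orientation: [0.332, -3.122, -0.002]
wrist_force: [-7.1, 3.0, 9.0]
finger_gap: 11.6
```

```bash
python3 st.py
```

```text
14.2 [551.9  79.8 182.7] [ 1.20e-02  3.84e-01 -1.49e-01  1.04e+00  1.00e-03 -2.00e-01] [-7.1  3.   9. ] [ 0.33  1.46 -0.08] 0.17 11.599682284665281 ('yaw', np.float64(-167.8))
```

>>> jog_arm(commands=[0,0,0,2,0,0,0,4,0,0,0,6,0,0,0,8,0,0,0,8])

```text
t: 14.82
position: [551.9, 79.9, 182.8]
orientation: [0.116, -3.138, -0.002]
wrist_force: [-7.3, 1.5, 10.6]
finger_gap: 11.4
```

```bash
python3 st.py
```

```text
14.825 [551.9  79.9 182.8] [ 1.20e-02  3.84e-01 -1.49e-01  1.04e+00  1.00e-03 -6.20e-02] [-7.3  1.5 10.6] [0.32 1.46 0.9 ] 1.11 11.35724963855583 ('yaw', np.float64(-175.8))
```

>>> jog_arm(commands=[0,0,0,1,0,0,0,2,0,0,0,3,0,0,0,3,0,0,0,3])

```text
t: 15.45
position: [551.9, 79.9, 182.8]
orientation: [0.036, -3.14, -0.001]
wrist_force: [-8.5, 1.3, 10.1]
finger_gap: 11.5
```

```bash
python3 st.py; python3 - <<'E'
from h import *
from cell import arm
d=arm.read_camera("wrist");pickle.dump(d,open("pics/wrist5.pkl","wb"));cv2.imwrite("pics/wrist5.png",d["color"][:,:,::-1])
E
```

```text
15.45 [551.9  79.9 182.8] [ 1.20e-02  3.84e-01 -1.49e-01  1.04e+00  1.00e-03 -1.10e-02] [-8.5  1.3 10.1] [0.25 1.49 1.63] 1.64 11.453650163687884 ('yaw', np.float64(-178.7))
```

View pics/wrist5.png

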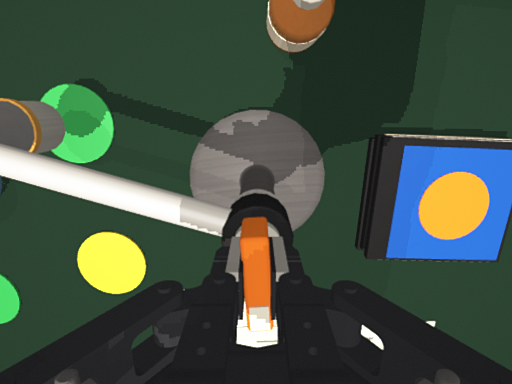

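Torque about z rose from -0.08 to 0.9 and then 1.63 N m as the wing stopped following (it now sits skewed between the pads at (257,270)), so the screw is seated at a wing yaw of about 7.5°. Now I'll back off to tool yaw -82.5.

>>> jog_arm(commands=[0,0,0,-6,0,0,0,-12,0,0,0,-18,0,0,0,-24,0,0,0,-30])

```text
t: 16.12
position: [552.1, 79.3, 182.7]
orientation: [0.849, -3.023, -0.001]
wrist_force: [-6.6, -1.2, 8.2]
finger_gap: 11.3
```

>>> jog_arm(commands=[0,0,0,-7,0,0,0,-14,0,0,0,-21,0,0,0,-28,0,0,0,-35])

```text
t: 16.75
position: [552.8, 78.7, 182.7]
orientation: [1.719, -2.629, 0.001]
wrist_force: [-3.7, -3.1, 7.2]
finger_gap: 11.3
```

```bash
python3 st.py
```

```text
16.75 [552.8  78.7 182.7] [ 1.100e-02  3.850e-01 -1.480e-01  1.038e+00 -1.000e-03 -1.147e+00] [-3.7 -3.1  7.2] [-0.69  0.71 -0.06] 1.56 11.288841246761235 ('yaw', np.float64(-113.6))
```

>>> jog_arm(commands=[0,0,0,-7,0,0,0,-14,0,0,0,-21,0,0,0,-28,0,0,0,-31])

```text
t: 17.38
position: [553.5, 78.6, 182.8]
orientation: [2.358, -2.076, 0.002]
wrist_force: [-0.4, -3.3, 5.7]
finger_gap: 11.6
```

>>> jog_arm(commands=[0,0,0,0,0,0,0,0,0,0,0,0,0,0,0,0,0,0,0,0])

```text
t: 18.0
position: [553.5, 78.6, 182.8]
orientation: [2.354, -2.08, 0.002]
wrist_force: [-1.1, -4.5, 5.3]
finger_gap: 11.1
```

```bash
python3 st.py; python3 - <<'E'
from h import *
from cell import arm
for n in ["wrist","scene","side"]:
    d=arm.read_camera(n);pickle.dump(d,open(f"pics/{n}6.pkl","wb"));cv2.imwrite(f"pics/{n}6.png",d["color"][:,:,::-1])
a,b=load("scene6")["color"],load("side6")["color"]
cv2.imwrite("pics/both6.png",np.hstack([cv2.resize(a[140:340,140:340],(400,400)),cv2.resize(b[100:300,160:360],(400,400))])[:,:,::-1])
E
```

```text
18.0 [553.5  78.6 182.8] [ 1.100e-02  3.850e-01 -1.480e-01  1.037e+00 -1.000e-03 -1.683e+00] [-1.1 -4.5  5.3] [-0.84  0.14  0.03] 0.05 11.135521784703002 ('yaw', np.float64(-82.9))
```

View pics/wrist6.png

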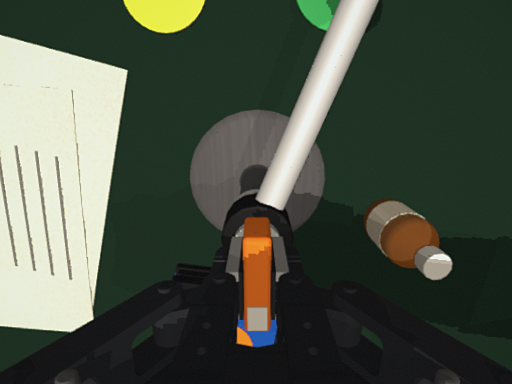

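View pics/both6.png

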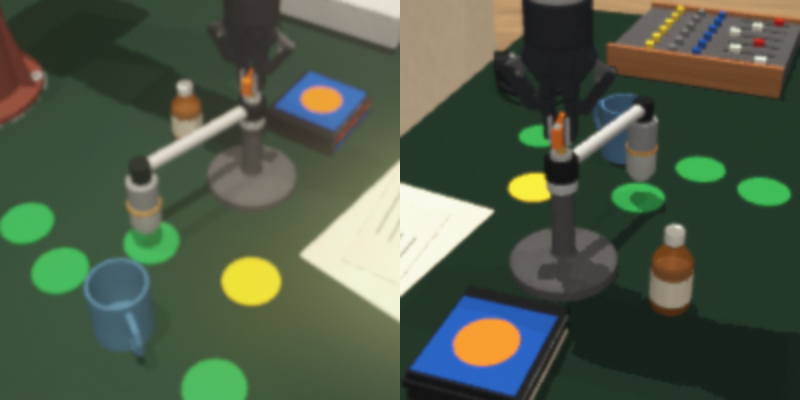

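```bash
python3 -c "
from cell import arm
print(arm.close_job())"; python3 st.py
```

```text
the job is handed in; nothing more can be done
None
the job is handed in; nothing more can be done
```

The job is handed in at 18 s of the 72 s allowed. The hand-in reported no verdict, so the results below are from my own measurements.

- **Boom:** I gripped the boom about 112 mm out and swung it 27° clockwise onto the leftmost green disc. From the wrist camera after release, the microphone clamp was within 1 mm of the disc's centre. In the last scene and side pictures the microphone was still over it.
- **Seating the thumbscrew:** I turned it about 130° clockwise. The stop showed as torque about the vertical rising from -0.08 to 0.9 and then 1.63 N m while the wing skewed slightly in the fingers.
- **Backing off:** I estimate the seat at wing yaw 7.5° ± 3°. The screw was then turned back to about 97°, which is roughly a quarter turn (85–91°, where 73–107° is allowed).
- **End state:** The wing is still gripped at 40 N, with a finger opening of 11.1 mm, and it sits straight in the fingers. The mug, bottle and CDs look unmoved in the pictures.

**Disagreement:** In the grip the tool sat up to 2 mm from the camera-measured wing centre, giving side forces of up to about 10 N. That is far below the limits.

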